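Fill the vial carousel and index it to the third stop

TASK

Put the two spare vials standing on the bench into the two empty pockets of the vial carousel, upright and fully down, leaving the vials already in it in their pockets and the carousel at its present stop. Then grip the black knob on top and turn it clockwise (seen from above) by three clicks of 24 degrees, one pocket along, without going on to a fourth and without ever turning it the other way. The third stop springs back when let go, so finish with the knob still gripped and held there; do not disturb the dish, the beaker or the timer.

Things in the scene. Friction and masses are not known exactly. Their poses are not given: they have to be found in the camera images.
- sampler_base: fixed white round housing of the vial carousel, 172 mm across and 18 mm high, with a small block and red index mark sticking out at the rim on its -x side (to 109 mm from the axis, 16 mm high). Origin: centre of its underside, on the bench and on the carousel's upright turning axis; z up. It stands at any yaw.
- carousel (a joint): turn of the carousel with its knob, rad, 0 at the start, growing CLOCKWISE seen from above. A detent clicks every 24 degrees: stops at 0, 0.419, 0.838, 1.257 (the third: 72 degrees, one pocket along), 1.676. A return spring pulls back (0.13 N m/rad). The first two stops stay by themselves (sagging up to 0.08 rad); the third does not: unless held the carousel springs back to the second.
- index_knob: black bar knob on the carousel's centre column: 40 mm long, 16 mm wide, from 90 to 126 mm above the bench, turning with the carousel. Origin: centre of its underside on the turning axis; x along the 40 mm bar, so it is gripped across y. White line on top at the -x end. It resists with up to 0.3 N m (more if turned fast: 0.2 N m per rad/s), rising before each click and dropping after; at the third stop about 0.16 to 0.2 N m.
- knob_grip (a point): point on the knob's axis at the height to grip it, 112 mm above the bench; axes as the knob's.
- pocket_0 (a point): one of five pockets, 72 degrees apart: a slippery blue round cup on the carousel's aluminium disc (184 mm across, top 28 mm above the bench). Point: centre of the cup's inner floor, 30 mm above the bench, 68 mm from the turning axis. Inner diameter 25.6 mm, flaring to 35 mm (outside 41 mm) at the rim 48 mm above the bench; 18 mm deep. Three pockets hold a vial at the start, two are empty; which ones varies.
- pocket_1 (a point): one of five pockets, 72 degrees apart: a slippery blue round cup on the carousel's aluminium disc (184 mm across, top 28 mm above the bench). Point: centre of the cup's inner floor, 30 mm above the bench, 68 mm from the turning axis. Inner diameter 25.6 mm, flaring to 35 mm (outside 41 mm) at the rim 48 mm above the bench; 18 mm deep. Three pockets hold a vial at the start, two are empty; which ones varies.
- pocket_2 (a point): one of five pockets, 72 degrees apart: a slippery blue round cup on the carousel's aluminium disc (184 mm across, top 28 mm above the bench). Point: centre of the cup's inner floor, 30 mm above the bench, 68 mm from the turning axis. Inner diameter 25.6 mm, flaring to 35 mm (outside 41 mm) at the rim 48 mm above the bench; 18 mm deep. Three pockets hold a vial at the start, two are empty; which ones varies.
- pocket_3 (a point): one of five pockets, 72 degrees apart: a slippery blue round cup on the carousel's aluminium disc (184 mm across, top 28 mm above the bench). Point: centre of the cup's inner floor, 30 mm above the bench, 68 mm from the turning axis. Inner diameter 25.6 mm, flaring to 35 mm (outside 41 mm) at the rim 48 mm above the bench; 18 mm deep. Three pockets hold a vial at the start, two are empty; which ones varies.
- pocket_4 (a point): one of five pockets, 72 degrees apart: a slippery blue round cup on the carousel's aluminium disc (184 mm across, top 28 mm above the bench). Point: centre of the cup's inner floor, 30 mm above the bench, 68 mm from the turning axis. Inner diameter 25.6 mm, flaring to 35 mm (outside 41 mm) at the rim 48 mm above the bench; 18 mm deep. Three pockets hold a vial at the start, two are empty; which ones varies.
- loaded_0_mid (a point): a vial that is already in one of the pockets at the start: clear glass with black screw cap, 22.4 mm in diameter, 52 mm tall (cap 21 mm wide, top 11 mm), about 22 g. Point: its centre, 26 mm above its underside; z is its axis. Seated in a pocket it stands 34 mm out of the cup, its top 82 mm above the bench, this point 26 mm above the pocket's floor.
- loaded_0: the same vial; origin at the centre of its underside.
- loaded_1_mid (a point): a vial that is already in one of the pockets at the start: clear glass with black screw cap, 22.4 mm in diameter, 52 mm tall (cap 21 mm wide, top 11 mm), about 22 g. Point: its centre, 26 mm above its underside; z is its axis. Seated in a pocket it stands 34 mm out of the cup, its top 82 mm above the bench, this point 26 mm above the pocket's floor.
- loaded_1: the same vial; origin at the centre of its underside.
- loaded_2_mid (a point): a vial that is already in one of the pockets at the start: clear glass with black screw cap, 22.4 mm in diameter, 52 mm tall (cap 21 mm wide, top 11 mm), about 22 g. Point: its centre, 26 mm above its underside; z is its axis. Seated in a pocket it stands 34 mm out of the cup, its top 82 mm above the bench, this point 26 mm above the pocket's floor.
- loaded_2: the same vial; origin at the centre of its underside.
- spare_0_mid (a point): a spare vial standing upright on the bench: clear glass with black screw cap, 22.4 mm in diameter, 52 mm tall (cap 21 mm wide, top 11 mm), about 22 g. Point: its centre, 26 mm above its underside; z is its axis. Seated in a pocket it stands 34 mm out of the cup, its top 82 mm above the bench, this point 26 mm above the pocket's floor.
- spare_0: the same vial; origin at the centre of its underside.
- spare_1_mid (a point): a spare vial standing upright on the bench: clear glass with black screw cap, 22.4 mm in diameter, 52 mm tall (cap 21 mm wide, top 11 mm), about 22 g. Point: its centre, 26 mm above its underside; z is its axis. Seated in a pocket it stands 34 mm out of the cup, its top 82 mm above the bench, this point 26 mm above the pocket's floor.
- spare_1: the same vial; origin at the centre of its underside.
- dish: bystander: petri dish with pink content, 62 mm wide, 12 mm high; origin under its centre
- beaker: bystander: small clear plastic beaker, 55 mm wide, 68 mm high; origin under its centre
- timer: bystander: white lab timer, 58 x 66 x 16 mm; origin under its centre
There are look-alikes about, which are no part of the job. What is shaped like the spare_0 but turquoise is not meant.

How it is judged (in metres and radians):
On the way, in this order (a step that is already met when the one before it is completed fails the run):
1. both spares stand in the empty pockets, released, every pocket filled, the carousel still at its first position (horizontal distance between any of loaded_0_mid, loaded_1_mid, loaded_2_mid, spare_0_mid, spare_1_mid and pocket_0 below 0.005 m and horizontal distance between any of loaded_0_mid, loaded_1_mid, loaded_2_mid, spare_0_mid, spare_1_mid and pocket_1 below 0.005 m and horizontal distance between any of loaded_0_mid, loaded_1_mid, loaded_2_mid, spare_0_mid, spare_1_mid and pocket_2 below 0.005 m and horizontal distance between any of loaded_0_mid, loaded_1_mid, loaded_2_mid, spare_0_mid, spare_1_mid and pocket_3 below 0.005 m and horizontal distance between any of loaded_0_mid, loaded_1_mid, loaded_2_mid, spare_0_mid, spare_1_mid and pocket_4 below 0.005 m and height (world z) of loaded_0 between 0.027 and 0.033 m and angle between each of loaded_0_mid, loaded_1_mid, loaded_2_mid, spare_0_mid, spare_1_mid's own z axis and vertical below 0.17 rad and height (world z) of loaded_1 between 0.027 and 0.033 m and height (world z) of loaded_2 between 0.027 and 0.033 m and height (world z) of spare_0 between 0.027 and 0.033 m and height (world z) of spare_1 between 0.027 and 0.033 m and contact force between the fingers and loaded_0 below 0.2 N and contact force between the fingers and loaded_1 below 0.2 N and contact force between the fingers and loaded_2 below 0.2 N and contact force between the fingers and spare_0 below 0.2 N and contact force between the fingers and spare_1 below 0.2 N and value of joint carousel between -0.15 and 0.15 rad), for 0.2 s.
2. the knob is gripped and has been turned past the second stop (value of joint carousel above 0.95 rad and contact force between the fingers and index_knob above 1 N), for 0.1 s.
At the end, for the whole second after the job is handed in: All five pockets hold an upright vial (centred within 5 mm, fully down within 3 mm, tilt under 10 degrees), the carousel rests at the third stop (1.257 rad within 0.11), the fingers hold the knob (over 1 N) and touch no vial; dish, beaker and timer are within 20 mm of their starts (horizontal distance between any of loaded_0_mid, loaded_1_mid, loaded_2_mid, spare_0_mid, spare_1_mid and pocket_0 below 0.005 m and horizontal distance between any of loaded_0_mid, loaded_1_mid, loaded_2_mid, spare_0_mid, spare_1_mid and pocket_1 below 0.005 m and horizontal distance between any of loaded_0_mid, loaded_1_mid, loaded_2_mid, spare_0_mid, spare_1_mid and pocket_2 below 0.005 m and horizontal distance between any of loaded_0_mid, loaded_1_mid, loaded_2_mid, spare_0_mid, spare_1_mid and pocket_3 below 0.005 m and horizontal distance between any of loaded_0_mid, loaded_1_mid, loaded_2_mid, spare_0_mid, spare_1_mid and pocket_4 below 0.005 m and height (world z) of loaded_0 between 0.027 and 0.033 m and angle between each of loaded_0_mid, loaded_1_mid, loaded_2_mid, spare_0_mid, spare_1_mid's own z axis and vertical below 0.17 rad and height (world z) of loaded_1 between 0.027 and 0.033 m and height (world z) of loaded_2 between 0.027 and 0.033 m and height (world z) of spare_0 between 0.027 and 0.033 m and height (world z) of spare_1 between 0.027 and 0.033 m and contact force between the fingers and loaded_0 below 0.2 N and contact force between the fingers and loaded_1 below 0.2 N and contact force between the fingers and loaded_2 below 0.2 N and contact force between the fingers and spare_0 below 0.2 N and contact force between the fingers and spare_1 below 0.2 N and value of joint carousel between 1.147 and 1.367 rad and velocity of joint carousel between -0.05 and 0.05 rad/s and contact force between the fingers and index_knob above 1 N and distance of each of dish, beaker, timer from where it was at the start of the episode below 0.02 m); the arm keeps its last pose, push and grip.
It fails at once if the carousel is turned on towards the fourth stop (value of joint carousel above 1.466 rad).
It fails at once if the carousel is turned counter-clockwise out of its stop (value of joint carousel below -0.21 rad).
It fails at once if a vial that was already loaded is lifted out of its pocket (height (world z) of any of loaded_0, loaded_1, loaded_2 above 0.045 m).
It fails at once if a vial is knocked over (angle between any of loaded_0_mid, loaded_1_mid, loaded_2_mid, spare_0_mid, spare_1_mid's own z axis and vertical above 1 rad).
It fails at once if the dish, the beaker or the timer is pushed away (distance of any of dish, beaker, timer from where it was at the start of the episode above 0.03 m).
It also fails if it takes over 72 s, if anything falls off the work surface, if the arm or the gripper's body presses on something with over 40 N, if the wrist force passes 120 N, or if a joint passes its speed limit or range.

ROBOT

A 6-joint arm with a two-finger parallel gripper is mounted at the origin on a cart in front of the work surface, level with it; the furniture and walls round the work are solid. World frame = base frame: x ahead of the robot, y to its left, z up, the work surface at z = 0. Lengths are in mm, angles in rad, forces in N, time in s.
With the tool pointing down it reaches from about 225 to 875 mm from the base axis. Payload 3.4 kg.
Tool frame: the origin (TCP) lies between the finger pads; the fingertips stand 11 mm ahead of it and the grasp point (between the pads) lies 8 mm behind it; z points along the fingers, y is the line along which they close (so a half turn about z gives the same grasp; the last joint's range is limited). The gripper opens to 85 mm and grips with 20 to 120 N. Pads are 22 mm wide; open, the fingers measure 114 mm over their backs; the gripper's body (76 mm by 85 mm) begins 54 mm behind the grasp point. The pads swing forward as they close: fully open they stand 13 mm farther back than shut.
Start: joints at [-1.373, 0.276, 1.505, -0, 1.361, -0.121], TCP at [180.22, -546.064, 212.028] pointing down, gripper open.
Joint ranges: [-2.89, 2.89], [-0.75, 2.08], [0.22, 2.7], [-1.18, 4.32], [0.11, 2.71], [-2.7, 2.7]. Speed limits (rad/s): [2.57, 2.57, 3.14, 3.14, 3.14, 3.14].

INTERFACE

Orientations are given as a 3x3 rotation matrix whose columns are the frame's x, y, z axes.
In Python, from workcell import ctrl gives the robot as it stands.
- The arm moves only by the tool play_rows, never from a script. Its argument "plan" is text: rows parted by semicolons, each of 5 numbers parted by spaces: the closure, from 0 (fully open) to 1 (shut), then the shift along the tool's x, y, z scaled (see below), then the turn about the tool's z scaled (see below). In form: fingers x y z turn; .... A call has 1 to 12 rows; each row shifts and turns the commanded pose from where the row before left it, along the tool's axes as they then stand; what a row does not reach is not made up. The controller multiplies each number of a shift by 0.03 m and each number of a turn by 360 degrees. A row lasts 1/12 s, in which the tool goes at most 41.7 mm and 7.16 degrees, less where a joint would pass 70% of its speed; a pose out of reach is approached as far as the arm can. A call with a number of a shift or a turn outside -1 to 1 is refused whole. A call with a gripper value outside its range is refused whole. The fingers move at their own pace and stop on an object; "newtons" is the grip in N (left out, the last holds). Time passes only in rows, so rows that do not move let the fingers close. It gives the time, the measured TCP pose, the force, the opening and the grip force at its end, in the units of the state.
- ctrl.sense(): the state, without advancing time (a new reading comes with each control period).
- ctrl.read_camera(name): name is "side" or "top"; returns the picture (420x560x3 uint8, blue, green, red); there is no depth.
- ctrl.get_calibration(name): a dict with "fx", "fy", "cx", "cy" (pixels), "extrinsics" (4x4, takes a point from world to camera coordinates). Camera axes: x right, y down, z forward; pixel columns grow to the right and rows downward; lengths in mm; the calibration is good to about 2 mm. A picture is of the moment at which its call begins. get_calibration takes no time and is no camera call.
- ctrl.sign_off(): hands the job in; it is judged then, once.
The state is a dict: "time": time; "qpos": joint angles; "qvel": joint speeds; "joint_torque": joint torques, N m; "tool_pos": TCP position; "tcp_rot": TCP orientation; "ft_force": force on the tool from outside, world axes, zero at the start; "wrist_torque": the same for the moment, N m; "width": opening from 0.0 (shut) to 1.0 (fully open); "grasp_force": force on a finger pad.
Only numpy, scipy, OpenCV 4.12 (cv2) and the standard library are available. Lean on these libraries where they do the work, as an engineer would, in place of code of your own. Each camera call takes 0.05 s, during which the arm holds its last target. There are 200 camera calls.

## Working session

There is one attempt and no reset: what is moved stays moved. The work goes in short steps, Python scripts to look and compute and a tool call to move; the robot and the scene stay as the last step left them, time stands still between calls to the robot, and variables do not carry over. Pictures are saved under pics/ and viewed, at most 10 in all, crops included, and the job is handed in when it is done.

Besides the shell and the picture viewer there is one more tool, called after "Emit:" by a JSON object that holds its "api" and its "payload", one argument or row to a line. play_rows: Moves the arm, as the interface text tells. Shifts and turns lie within -1 to 1; 1 stands for 0.03 m of shift or 360 degrees of turn. Its arguments: {"type":"object","properties":{"plan":{"type":"string"},"newtons":{"type":"number"}},"required":["plan"]}

```bash
mkdir -p pics
python3 - <<'E'
from workcell import ctrl
import cv2,numpy as np
for n in("top","side"):
    cv2.imwrite(f"pics/{n}0.png",ctrl.read_camera(n)); c=ctrl.get_calibration(n)
    print(n,c["fx"],c["fy"],c["cx"],c["cy"]);print(np.round(c["extrinsics"],3).tolist())
s=ctrl.sense();print(s["time"],s["tool_pos"],np.round(s["tcp_rot"],3).tolist())
E
```

```text
top 536.7169509732577 536.7169509732577 282.72948606916555 204.3790200845534
[[0.0, -1.0, 0.001, -60.206], [-0.995, -0.0, -0.105, 525.428], [0.105, -0.001, -0.995, 1144.866], [0.0, 0.0, 0.0, 1.0]]
side 391.70033347801154 391.70033347801154 282.14934950832213 208.39366752265556
[[-0.851, -0.525, 0.008, 416.495], [-0.328, 0.519, -0.79, 263.214], [0.411, -0.675, -0.613, 642.281], [0.0, 0.0, 0.0, 1.0]]
0.1 [ 180.10043297 -545.51314076  211.19617821] [[0.95, 0.313, -0.0], [0.313, -0.95, 0.002], [0.0, -0.002, -1.0]]
```

View pics/top0.png

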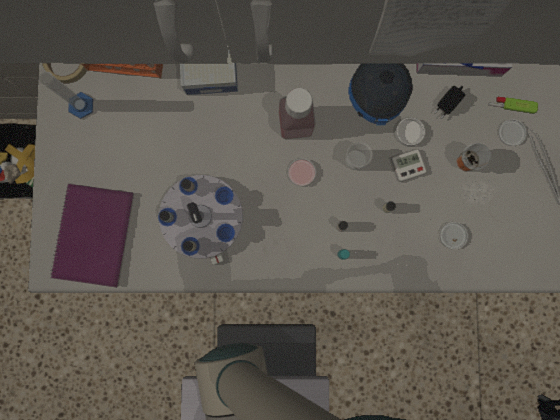

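View pics/side0.png

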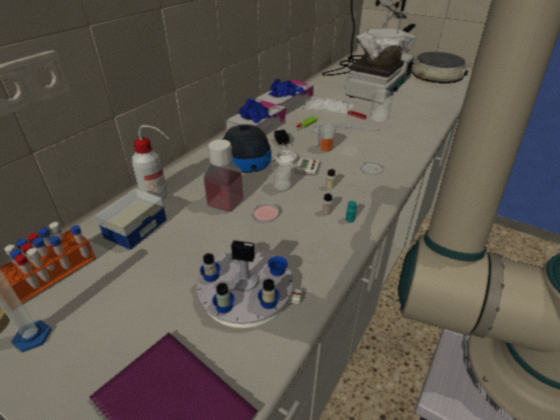

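The top view shows the carousel at about (200,216) and three vial-shaped things. The ones at (343,226) and (391,207) have black caps, and the one at (344,254) is turquoise, so it's the look-alike. The empty cups appear to be at (224,196) and (227,233). I'll enlarge that area to confirm.

```bash
cat > h.py <<'E'
from workcell import ctrl
import cv2,numpy as np
def unproj(n,u,v,z):
    c=ctrl.get_calibration(n);E=np.array(c["extrinsics"]);R,t=E[:3,:3],E[:3,3]
    d=R.T@np.array([(u-c["cx"])/c["fx"],(v-c["cy"])/c["fy"],1]);o=-R.T@t
    return (o+d*(z-o[2])/d[2])[:2]
def proj(n,p):
    c=ctrl.get_calibration(n);q=np.array(c["extrinsics"])@np.r_[p,1]
    return np.array([c["fx"]*q[0]/q[2]+c["cx"],c["fy"]*q[1]/q[2]+c["cy"]])
def crop(im,x0,y0,x1,y1,k,f):
    o=cv2.resize(im[y0:y1,x0:x1],None,fx=k,fy=k,interpolation=cv2.INTER_CUBIC)
    o=np.clip(o*1.6,0,255).astype(np.uint8);cv2.imwrite(f,o);return o
E
python3 - <<'E'
from h import *
im=cv2.imread("pics/top0.png")
a=crop(im,150,165,250,270,5,"pics/a.png");b=crop(im,325,190,405,265,5,"pics/b.png")
o=np.zeros((525,500+300,3),np.uint8);o[:525,:500]=a
b=cv2.resize(b,(300,281));o[:281,500:]=b
cv2.imwrite("pics/t1.png",o)
E
```

```text
(no output)
```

View pics/t1.png

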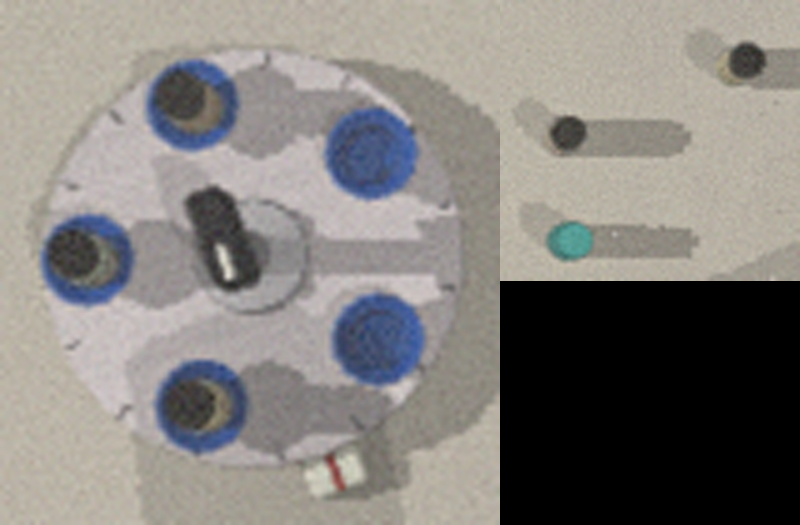

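The enlarged crop confirms the two black-capped spares at full-frame (343,225) and (390.5,206); turquoise at (344,254) is the look-alike. Pockets at crop (371,152) and (379,338) are empty, and the other three hold vials. Next I'll fit the geometry.

Run:
```python
from h import *
f=lambda x,y:(150+(x+.5)/5-.5,165+(y+.5)/5-.5)
C=[(193,105),(371,152),(379,338),(201,406),(87,260)]
P=np.array([unproj("top",*f(*c),48) for c in C]);c=P.mean(0);print(P.round(1).tolist(),"mean",c)
d=P-c;print(np.linalg.norm(d,axis=1),np.degrees(np.arctan2(d[:,1],d[:,0])))
a=np.degrees(np.arctan2(d[:,1],d[:,0]));k=a+72*np.arange(5);b=np.degrees(np.angle(np.exp(1j*np.radians(k)).mean()));print("base ang",b)
for i in (0,1,2,3,4):
  t=np.radians(b-72*i);print(i,c+68*np.array([np.cos(t),np.sin(t)]))
print("disc",unproj("top",*f(253,257),28))
print("knob",unproj("top",*f(223,238),126))
k1=unproj("top",*f(208,198),126);k2=unproj("top",*f(238,280),126);print("bar",k1,k2,np.degrees(np.arctan2(*(k1-k2)[::-1])))
g=lambda x,y:(325+(x-500+.5)/3.75-.5,190+(y+.5)/3.75-.5)
for q in((568,133),(746,60),(572,241)):
  x=unproj("top",*g(*q),52);print("spare",x,np.hypot(*x), proj("side",np.r_[x,52]))
print("knob side",proj("side",np.r_[c,126]), [proj("side",np.r_[p,48]).round() for p in P])
```

```text
[[563.9, 143.6], [543.5, 66.7], [463.5, 62.3], [434.6, 137.8], [496.9, 187.7]] mean [500.48849397 119.62294826]
[67.79073938 68.22672822 68.17208545 68.3738768  68.19737741] [  20.71349382  -50.88628575 -122.81419084  164.6056896    93.0142419 ]
base ang 20.926589927773932
0 [564.0031336  143.91061081]
1 [543.21453674  66.72223684]
2 [463.38000097  62.64084802]
3 [434.82814125 137.30678498]
4 [497.01665726 187.53426064]
disc [499.88223124 119.7518247 ]
knob [499.32518732 116.80307918]
bar [515.38627647 123.08420368] [482.51485143 110.52798363] 20.905846421697806
spare [ 478.54070909 -187.92544175] 514.1178677249368 [327.67182762 194.88117381]
spare [ 520.26529774 -289.91683591] 595.5902549366949 [330.78307079 170.44427224]
spare [ 417.44427532 -189.48793313] 458.4379999515319 [351.61294851 202.80163044]
knob side [241.75138552 243.40288121] [array([210., 269.]), array([242., 249.]), array([277., 263.]), array([268., 295.]), array([223., 299.])]
```

Geometry is consistent: pockets fit a 68 mm circle centred at (500.4,119.5), the bar is at 20.9°, and the side-view projections match. I'll go above the nearer spare (478.5,-188) with yaw turned to 57°.

Emit:
{"api": "play_rows", "payload": {
  "plan": "0.3 0 0 0 -0.018; 0.3 0 0 0 -0.018; 0.3 0 0 0 -0.018; 0.3 0 0 0 -0.018; 0.3 0 0 0 -0.018; 0.3 0 0 0 -0.018; 0.3 0.96 0.12 0.15 0; 0.3 0.96 0.12 0.15 0; 0.3 0.96 0.12 0.15 0; 0.3 0.96 0.12 0.15 0; 0.3 0.96 0.12 0.15 0; 0.3 0.96 0.12 0.15 0",
  "newtons": 25
}}

```text
time: 1.1
tool_pos: [292.6, -411.2, 184.5]
tcp_rot: [[0.543, 0.84, -0.0], [0.84, -0.543, 0.001], [0.0, -0.001, -1.0]]
ft_force: [0.1, -0.6, -0.5]
width: 0.699
grasp_force: 0.0
```

Emit:
{"api": "play_rows", "payload": {
  "plan": "0.3 0.96 0.12 0.15 0; 0.3 0.96 0.12 0.15 0; 0.3 0.96 0.12 0.15 0; 0.3 0.96 0.12 0.15 0; 0.3 0.96 0.12 0.15 0; 0.3 0.96 0.12 0.15 0; 0.3 0.96 0.12 0.15 0; 0.3 0.96 0.12 0.15 0; 0.3 0 0 0 0; 0.3 0 0 0 0"
}}

```text
time: 1.93
tool_pos: [441.5, -233.4, 148.4]
tcp_rot: [[0.54, 0.842, -0.001], [0.842, -0.54, 0.001], [-0.0, -0.001, -1.0]]
ft_force: [-0.5, 0.3, 0.8]
width: 0.7
grasp_force: 0.0
```

```bash
cat >> h.py <<'E'
def to(x,y,z,yaw=None):
    "remaining shift/turn, in move units, along present tool axes (after turning first, if yaw is given)"
    s=ctrl.sense();R=np.array(s["tcp_rot"]);p=np.array(s["tool_pos"])
    th=np.arctan2(R[1,0],R[0,0]);tn=0
    if yaw is not None:
        tn=-((yaw-np.degrees(th)+180)%360-180)/360;th=np.radians(yaw)
    d=np.array([x,y,z])-p;c,n=np.cos(th),np.sin(th)
    print("t",round(s["time"],2),"pos",p.round(1),"yaw",np.degrees(np.arctan2(R[1,0],R[0,0])).round(1),"w",round(s["width"],3),"gf",round(s["grasp_force"],1),"F",np.round(s["ft_force"],1),"q6",round(s["qpos"][5],2))
    print("units x,y,z,turn",np.round([(c*d[0]+n*d[1])/30,(n*d[0]-c*d[1])/30,-d[2]/30,tn],3))
E
python3 -c "
from h import *
to(478.5,-188,31,56.9)"
```

```text
t 1.93 pos [ 441.5 -233.4  148.4] yaw 57.3 w 0.7 gf 0.0 F [-0.5  0.3  0.8] q6 -0.06
units x,y,z,turn [1.941e+00 2.070e-01 3.913e+00 1.000e-03]
```

Emit:
{"api": "play_rows", "payload": {
  "plan": "0.3 0.97 0.1 0 0; 0.3 0.97 0.1 0 0; 0.3 0 0 0.7 0; 0.3 0 0 0.7 0; 0.3 0 0 0 0; 0.3 0 0 0 0"
}}

```text
time: 2.43
tool_pos: [476.6, -189.5, 106.3]
tcp_rot: [[0.543, 0.84, -0.003], [0.84, -0.543, 0.001], [-0.001, -0.003, -1.0]]
ft_force: [-0.7, 0.3, 0.1]
width: 0.701
grasp_force: 0.0
```

```bash
python3 -c "
from h import *
to(478.5,-188,31)
a=crop(ctrl.read_camera('top'),310,180,410,270,4,'pics/x.png');b=crop(ctrl.read_camera('side'),280,130,380,230,4,'pics/y.png')
o=np.zeros((400,800,3),np.uint8);o[:360,:400]=a;o[:,400:]=b;cv2.imwrite('pics/t2.png',o)"
```

```text
t 2.43 pos [ 476.6 -189.5  106.3] yaw 57.1 w 0.701 gf 0.0 F [-0.7  0.3  0.1] q6 0.06
units x,y,z,turn [0.075 0.026 2.511 0.   ]
```

View pics/t2.png

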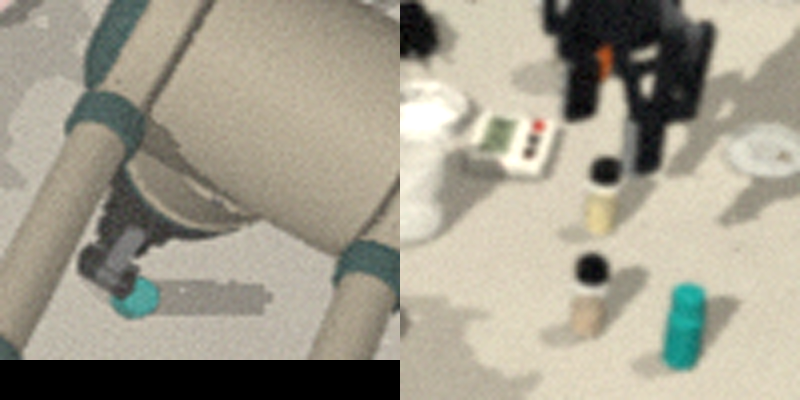

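Top view: arm over the spare, one finger appears near the turquoise vial (parallax). Side view: spare A's cap at full-frame (328,197), other spare at (331,172), fingers about (325,158) and (341,171). Checking with projection.

```bash
python3 -c "
from h import *
R=np.array(ctrl.sense()['tcp_rot']);p=np.array(ctrl.sense()['tool_pos'])
for k in(-34,34):print(proj('side',p+R@[0,k,5]),proj('top',p+R@[0,k,5]))
print(proj('side',[478.5,-188,46]),proj('side',[478.5,-188,0]),unproj('side',328,197.5,46))"
```

```text
[337.82999861 184.11076868] [337.78296788 237.65863245]
[322.63024788 169.34946163] [355.6019887  209.67293807]
[327.50162045 196.90403314] [326.02239724 211.9753722 ] [ 476.41250476 -186.46834317]
```

```bash
python3 -c "
from h import *
for z in (60,80,95,110,125,140,160): print(z,unproj('side',341,172,z),unproj('side',325,159,z),unproj('top',341,252,z),unproj('top',335,244,z))"
```

```text
60 [ 489.92919036 -285.45654171] [ 553.61206347 -321.39244551] [ 421.32115132 -182.6592511 ] [ 438.11386196 -170.19905333]
80 [ 478.30364627 -255.70316251] [ 539.62111066 -290.30427886] [ 420.99376637 -180.48264523] [ 437.49020501 -168.24228139]
95 [ 469.58448821 -233.38812812] [ 529.12789606 -266.98815387] [ 420.74822765 -178.85019082] [ 437.02246229 -166.77470244]
110 [ 460.86533014 -211.07309372] [ 518.63468145 -243.67202888] [ 420.50268894 -177.21773641] [ 436.55471958 -165.30712348]
125 [ 452.14617208 -188.75805932] [ 508.14146685 -220.35590389] [ 420.25715022 -175.58528201] [ 436.08697687 -163.83954453]
140 [ 443.42701402 -166.44302492] [ 497.64825224 -197.0397789 ] [ 420.01161151 -173.9528276 ] [ 435.61923415 -162.37196558]
160 [ 431.80146993 -136.68964573] [ 483.65729943 -165.95161224] [ 419.68422655 -171.77622173] [ 434.9955772  -160.41519364]
```

```bash
python3 -c "
from h import *
im=crop(ctrl.read_camera('side'),290,110,390,210,6,'pics/t3.png')"
```

```text
(no output)
```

View pics/t3.png

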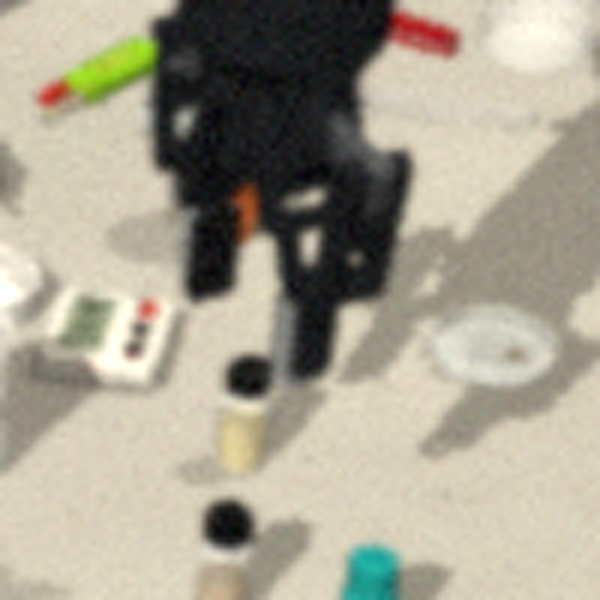

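Side crop: fingertips at full-frame (325,159) and (340,173), about 11 px higher than predicted. The offset fits the open pads being further back (higher). I'll descend part way and check with one more look.

Emit:
{"api": "play_rows", "payload": {
  "plan": "0.3 0.08 0.03 0.5 0; 0.3 0 0 0.5 0; 0.3 0 0 0.4 0; 0.3 0 0 0 0; 0.3 0 0 0 0"
}}

```text
time: 3.0
tool_pos: [480.1, -188.0, 65.6]
tcp_rot: [[0.543, 0.84, 0.0], [0.84, -0.543, -0.0], [-0.0, 0.001, -1.0]]
ft_force: [-0.0, -0.3, 0.1]
width: 0.704
grasp_force: 0.0
```

```bash
python3 -c "
from h import *
to(478.5,-188,31)
im=crop(ctrl.read_camera('side'),290,130,380,220,6,'pics/t4.png')"
```

```text
t 3.0 pos [ 480.1 -188.    65.6] yaw 57.1 w 0.704 gf 0.0 F [-0.  -0.3  0.1] q6 0.07
units x,y,z,turn [-0.028 -0.045  1.153  0.   ]
```

View pics/t4.png

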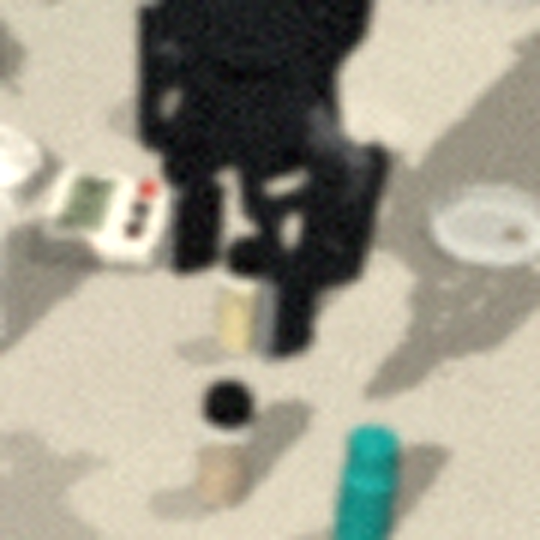

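Emit:
{"api": "play_rows", "payload": {
  "plan": "0.3 -0.03 -0.04 0.4 0; 0.3 0 0 0.4 0; 0.3 0 0 0.3 0; 0.3 0 0 0 0; 0.3 0 0 0 0"
}}

```text
time: 3.47
tool_pos: [478.7, -187.9, 32.4]
tcp_rot: [[0.543, 0.84, 0.0], [0.84, -0.543, -0.0], [-0.0, 0.0, -1.0]]
ft_force: [-0.1, 0.3, 0.6]
width: 0.7
grasp_force: 0.0
```

```bash
python3 -c "
from h import *
to(478.5,-188,31)
a=crop(ctrl.read_camera('side'),290,140,380,230,4,'pics/y.png')
b=crop(ctrl.read_camera('top'),310,180,400,270,4,'pics/x.png')
cv2.imwrite('pics/t5.png',np.hstack([a,b]))
for z in(15,25,40,60):print(z,unproj('top',343,226,z))"
```

```text
t 3.47 pos [ 478.7 -187.9   32.4] yaw 57.1 w 0.7 gf 0.0 F [-0.1  0.3  0.6] q6 0.06
units x,y,z,turn [-0.008 -0.003  0.045  0.   ]
15 [ 479.01491906 -192.58512565]
25 [ 478.36796588 -191.45415762]
40 [ 477.39753611 -189.75770558]
60 [ 476.10362975 -187.49576953]
```

View pics/t5.png

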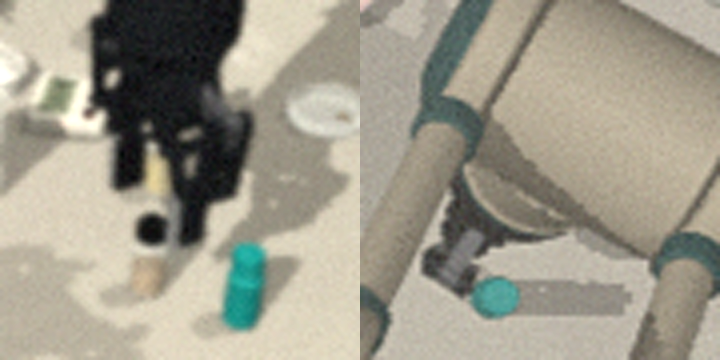

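Side view: tips at full-frame (322,187) and (337,200) straddle the cap at (328,197), and xy is centred. The tips seem higher than nominal, so I'll feel downward in small steps watching the force.

Emit:
{"api": "play_rows", "payload": {
  "plan": "0.3 0 0 0.2 0; 0.3 0 0 0 0; 0.3 0 0 0 0"
}}

```text
time: 3.82
tool_pos: [478.3, -187.5, 25.9]
tcp_rot: [[0.542, 0.84, -0.0], [0.84, -0.542, 0.0], [-0.0, -0.0, -1.0]]
ft_force: [0.1, 0.3, 0.8]
width: 0.699
grasp_force: 0.0
```

Emit:
{"api": "play_rows", "payload": {
  "plan": "0.3 0 0 0.1 0; 0.3 0 0 0 0; 0.3 0 0 0 0"
}}

```text
time: 4.07
tool_pos: [478.4, -187.6, 22.8]
tcp_rot: [[0.542, 0.84, -0.0], [0.84, -0.542, 0.0], [-0.0, -0.0, -1.0]]
ft_force: [-0.4, 0.3, 0.5]
width: 0.699
grasp_force: 0.0
```

Emit:
{"api": "play_rows", "payload": {
  "plan": "0.3 0 0 0.1 0; 0.3 0 0 0 0; 0.3 0 0 0 0"
}}

```text
time: 4.32
tool_pos: [478.3, -187.6, 19.8]
tcp_rot: [[0.542, 0.84, -0.0], [0.84, -0.542, 0.0], [-0.0, -0.0, -1.0]]
ft_force: [-0.1, 0.1, 0.1]
width: 0.697
grasp_force: 0.0
```

Emit:
{"api": "play_rows", "payload": {
  "plan": "0.3 0 0 0.1 0; 0.3 0 0 0 0; 0.3 0 0 0 0"
}}

```text
time: 4.57
tool_pos: [478.3, -187.6, 16.8]
tcp_rot: [[0.543, 0.84, -0.0], [0.84, -0.543, 0.0], [-0.0, -0.0, -1.0]]
ft_force: [-0.0, -0.4, -0.6]
width: 0.702
grasp_force: 0.0
```

Emit:
{"api": "play_rows", "payload": {
  "plan": "0.3 0 0 0.1 0; 0.3 0 0 0 0; 0.3 0 0 0 0"
}}

```text
time: 4.82
tool_pos: [478.3, -187.5, 13.8]
tcp_rot: [[0.542, 0.84, -0.0], [0.84, -0.542, 0.0], [-0.0, -0.0, -1.0]]
ft_force: [0.1, 0.0, -0.5]
width: 0.702
grasp_force: 0.0
```

Emit:
{"api": "play_rows", "payload": {
  "plan": "0.3 0 0 0.06 0; 0.3 0 0 0 0; 0.3 0 0 0 0"
}}

```text
time: 5.07
tool_pos: [478.4, -187.6, 12.1]
tcp_rot: [[0.542, 0.84, -0.0], [0.84, -0.542, 0.0], [-0.0, -0.0, -1.0]]
ft_force: [0.0, -0.4, -0.2]
width: 0.699
grasp_force: 0.0
```

```bash
python3 -c "
from h import *
to(478.5,-188,31)
im=ctrl.read_camera('side');g=im.max(2)
for u in range(316,346,2): 
  c=g[150:235,u]; print(u,[int(150+i) for i in np.where(np.diff((c<45).astype(int))!=0)[0]])"
```

```text
t 5.07 pos [ 478.4 -187.6   12.1] yaw 57.1 w 0.699 gf 0.0 F [ 0.  -0.4 -0.2] q6 0.06
units x,y,z,turn [-0.009  0.01  -0.63   0.   ]
316 [164, 168, 174]
318 [164, 168, 179, 187, 192]
320 [193]
322 [192]
324 [191]
326 [177, 193, 199]
328 [179, 193, 200]
330 [186, 193, 199]
332 [196]
334 [179, 182, 197, 202, 207]
336 [179, 182, 185, 191, 207]
338 [179, 181, 186, 188, 206]
340 [171, 173, 199]
342 [170, 175, 197]
344 [161, 176, 196]
```

```bash
python3 -c "
from h import *
R=np.array(ctrl.sense()['tcp_rot'])
for z in(0,10,20,30,40):print(z,*[proj('side',np.array([478.4,-187.6,z])+R@[0,k,0]).round(1) for k in(-36,36)])
print([proj('side',[478.5,-188,z]).round(1) for z in(0,41,52)])"
```

```text
0 [333.6 220.5] [318.7 204.1]
10 [334.  217.3] [319.  200.9]
20 [334.4 214. ] [319.3 197.7]
30 [334.8 210.7] [319.5 194.4]
40 [335.1 207.3] [319.8 191.1]
[array([326., 212.]), array([327.3, 198.6]), array([327.7, 194.9])]
```

Emit:
{"api": "play_rows", "payload": {
  "plan": "0.5 0 0 0 0; 0.65 0 0 0 0; 0.8 0 0 0 0; 0.8 0 0 0 0; 0.8 0 0 0 0; 0.8 0 0 0 0"
}}

```text
time: 5.62
tool_pos: [478.5, -187.7, 12.3]
tcp_rot: [[0.543, 0.84, 0.0], [0.84, -0.543, -0.0], [-0.0, 0.0, -1.0]]
ft_force: [-0.1, 0.3, 0.5]
width: 0.244
grasp_force: 24.6
```

```bash
python3 -c "
from h import *
to(478.5,-188,31)
a=crop(ctrl.read_camera('side'),295,150,375,230,7,'pics/t6.png')"
```

```text
t 5.62 pos [ 478.5 -187.7   12.3] yaw 57.1 w 0.244 gf 24.6 F [-0.1  0.3  0.5] q6 0.06
units x,y,z,turn [-0.009  0.004 -0.623  0.   ]
```

View pics/t6.png

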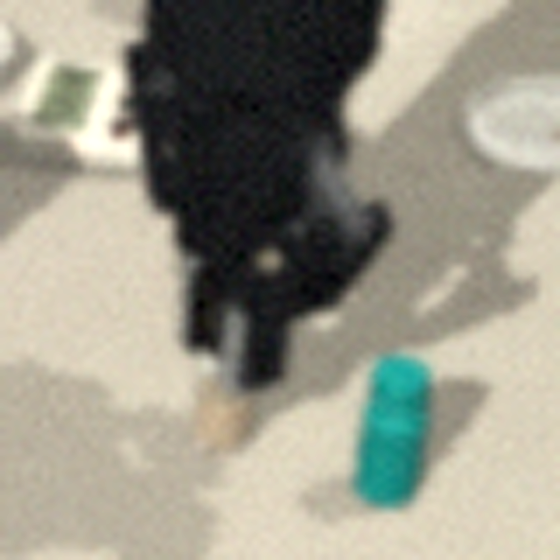

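The spare is gripped with 24.6 N at 20.7 mm opening. In the picture the tips are at (332,205) and the vial's foot at (326,213), so the tips stand about 25 mm above the foot, which suits the cup. Seating needs TCP z of about 42. Lifting and carrying to pocket 2.

Emit:
{"api": "play_rows", "payload": {
  "plan": "0.8 0 0 -0.7 0; 0.8 0 0 -0.9 0; 0.8 0 0 -0.9 0; 0.8 0 0 -0.8 0; 0.8 0.4 -0.3 0 0; 0.8 0.75 -0.55 0 0; 0.8 0.75 -0.55 0 0; 0.8 0.75 -0.55 0 0; 0.8 0.75 -0.55 0 0; 0.8 0.75 -0.55 0 0; 0.8 0.75 -0.55 0 0; 0.8 0.75 -0.55 0 0"
}}

```text
time: 6.67
tool_pos: [465.4, 23.6, 111.1]
tcp_rot: [[0.543, 0.84, 0.0], [0.84, -0.543, -0.0], [-0.0, 0.0, -1.0]]
ft_force: [0.0, 1.0, 0.2]
width: 0.24
grasp_force: 24.6
```

Emit:
{"api": "play_rows", "payload": {
  "plan": "0.8 0.75 -0.55 0 0; 0.8 0.35 -0.25 0 0; 0.8 0 0 0 0; 0.8 0 0 0 0; 0.8 0 0 0 0"
}}

```text
time: 7.08
tool_pos: [463.6, 62.5, 111.1]
tcp_rot: [[0.542, 0.84, -0.0], [0.84, -0.542, -0.001], [-0.001, 0.0, -1.0]]
ft_force: [-0.6, 0.0, 0.1]
width: 0.245
grasp_force: 24.6
```

```bash
python3 -c "
from h import *
to(463.4,62.6,42.3,56.9)"
```

```text
t 7.08 pos [463.6  62.5 111.1] yaw 57.2 w 0.245 gf 24.6 F [-0.6  0.   0.1] q6 0.56
units x,y,z,turn [-1.000e-03 -7.000e-03  2.293e+00  1.000e-03]
```

Emit:
{"api": "play_rows", "payload": {
  "plan": "0.8 0 0 0.6 0; 0.8 0 0 0.6 0; 0.8 0 0 0.37 0; 0.8 0 0 0.2 0; 0.8 0 0 0 0; 0.8 0 0 0 0"
}}

```text
time: 7.58
tool_pos: [463.9, 62.3, 58.1]
tcp_rot: [[0.543, 0.839, -0.0], [0.839, -0.543, -0.0], [-0.0, 0.0, -1.0]]
ft_force: [0.1, -0.5, -0.9]
width: 0.242
grasp_force: 24.6
```

Emit:
{"api": "play_rows", "payload": {
  "plan": "0.8 0 0 0.1 0; 0.8 0 0 0.1 0; 0.8 0 0 0 0; 0.8 0 0 0 0"
}}

```text
time: 7.92
tool_pos: [465.8, 62.8, 54.1]
tcp_rot: [[0.542, 0.84, 0.005], [0.84, -0.542, -0.001], [0.002, 0.005, -1.0]]
ft_force: [-2.2, -0.1, 9.2]
width: 0.24
grasp_force: 25.7
```

```bash
python3 -c "
from h import *
to(463.4,62.6,42.3,56.9)
im=ctrl.read_camera('side');crop(im,190,200,330,330,5,'pics/t7.png')"
```

```text
t 7.92 pos [465.8  62.8  54.1] yaw 57.2 w 0.24 gf 25.7 F [-2.2 -0.1  9.2] q6 0.56
units x,y,z,turn [-0.049 -0.065  0.394  0.001]
```

View pics/t7.png

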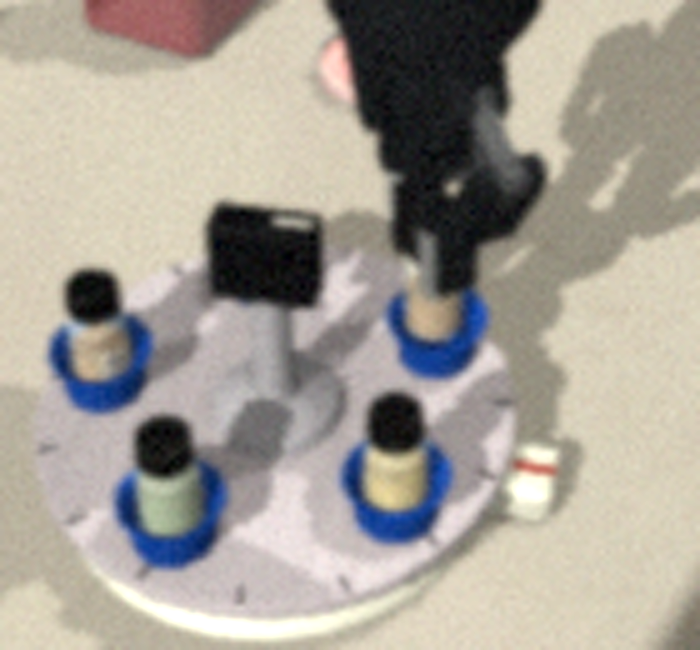

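The spare is in the mouth of pocket 2 (crop 432,320; cup rim centre about 438,310) and touching the flare. The flare self-centres, so I'll ease the load slightly and retry lower.

Emit:
{"api": "play_rows", "payload": {
  "plan": "0.8 0.04 0.05 -0.15 0; 0.8 0 0 0 0; 0.8 0 0 0.15 0; 0.8 0 0 0.1 0; 0.8 0 0 0 0; 0.8 0 0 0 0"
}}

```text
time: 8.47
tool_pos: [468.5, 62.4, 52.9]
tcp_rot: [[0.541, 0.841, 0.007], [0.841, -0.541, -0.002], [0.002, 0.007, -1.0]]
ft_force: [-4.7, -2.2, 27.3]
width: 0.247
grasp_force: 30.4
```

```bash
python3 -c "
from h import *
to(463.4,62.6,42.3,56.9);print(ctrl.sense()['wrist_torque'])"
```

```text
t 8.47 pos [468.5  62.4  52.9] yaw 57.2 w 0.247 gf 30.4 F [-4.7 -2.2 27.3] q6 0.56
units x,y,z,turn [-0.086 -0.146  0.353  0.001]
[-0.49764069  0.48206178  0.0608028 ]
```

Force points to -x, so the vial is too far to +x. I'll raise it and shift the other way.

Emit:
{"api": "play_rows", "payload": {
  "plan": "0.8 0 0 -0.25 0; 0.8 -0.06 -0.09 0 0; 0.8 0 0 0 0; 0.8 0 0 0 0"
}}

```text
time: 8.8
tool_pos: [461.3, 63.3, 55.9]
tcp_rot: [[0.543, 0.84, -0.002], [0.84, -0.543, 0.0], [-0.001, -0.001, -1.0]]
ft_force: [-0.1, -0.2, -1.0]
width: 0.246
grasp_force: 26.6
```

```bash
python3 -c "
from h import *
to(462,61.6,42.3,56.9)"
```

```text
t 8.8 pos [461.3  63.3  55.9] yaw 57.1 w 0.246 gf 26.6 F [-0.1 -0.2 -1. ] q6 0.56
units x,y,z,turn [-0.033  0.05   0.454  0.001]
```

Emit:
{"api": "play_rows", "payload": {
  "plan": "0.8 0 0 0.1 0; 0.8 0 0 0 0; 0.8 0 0 0 0"
}}

```text
time: 9.05
tool_pos: [461.7, 63.2, 52.8]
tcp_rot: [[0.542, 0.84, -0.002], [0.84, -0.542, -0.0], [-0.001, -0.001, -1.0]]
ft_force: [-0.4, 0.0, 0.1]
width: 0.244
grasp_force: 26.6
```

Emit:
{"api": "play_rows", "payload": {
  "plan": "0.8 0 0 0.05 0; 0.8 0 0 0 0; 0.8 0 0 0 0"
}}

```text
time: 9.3
tool_pos: [462.2, 63.2, 51.9]
tcp_rot: [[0.543, 0.84, -0.0], [0.84, -0.543, -0.0], [-0.0, -0.0, -1.0]]
ft_force: [1.0, -0.6, -0.1]
width: 0.244
grasp_force: 26.6
```

```bash
python3 -c "
from h import *
to(462,61.6,42.3,56.9)"
```

```text
t 9.3 pos [462.2  63.2  51.9] yaw 57.1 w 0.244 gf 26.6 F [ 1.  -0.6 -0.1] q6 0.56
units x,y,z,turn [-0.047  0.024  0.318  0.001]
```

Emit:
{"api": "play_rows", "payload": {
  "plan": "0.8 0 0 0.1 0; 0.8 0 0 0 0; 0.8 0 0 0 0"
}}

```text
time: 9.55
tool_pos: [462.1, 63.2, 48.9]
tcp_rot: [[0.543, 0.84, -0.0], [0.84, -0.543, -0.0], [-0.0, -0.0, -1.0]]
ft_force: [-0.8, 0.1, 0.5]
width: 0.245
grasp_force: 26.6
```

Emit:
{"api": "play_rows", "payload": {
  "plan": "0.8 0 0 0.1 0; 0.8 0 0 0 0; 0.8 0 0 0 0"
}}

```text
time: 9.8
tool_pos: [462.1, 63.2, 45.9]
tcp_rot: [[0.543, 0.84, -0.0], [0.84, -0.543, -0.0], [-0.0, -0.0, -1.0]]
ft_force: [0.8, 0.0, -0.1]
width: 0.249
grasp_force: 26.6
```

Emit:
{"api": "play_rows", "payload": {
  "plan": "0.8 0 0 0.07 0; 0.8 0 0 0 0; 0.8 0 0 0 0"
}}

```text
time: 10.05
tool_pos: [462.1, 63.1, 43.9]
tcp_rot: [[0.543, 0.84, -0.0], [0.84, -0.543, -0.0], [-0.0, -0.0, -1.0]]
ft_force: [-0.1, -0.2, -0.8]
width: 0.244
grasp_force: 26.6
```

Emit:
{"api": "play_rows", "payload": {
  "plan": "0.8 0 0 0.05 0; 0.8 0 0 0 0; 0.8 0 0 0 0"
}}

```text
time: 10.3
tool_pos: [462.2, 63.2, 42.4]
tcp_rot: [[0.543, 0.84, -0.0], [0.84, -0.543, -0.0], [-0.0, -0.0, -1.0]]
ft_force: [0.6, -0.1, 0.8]
width: 0.248
grasp_force: 26.6
```

Emit:
{"api": "play_rows", "payload": {
  "plan": "0.65 0 0 0 0; 0.55 0 0 0 0; 0.45 0 0 0 0; 0.4 0 0 0 0; 0.4 0 0 -0.3 0; 0.4 0 0 -0.7 0; 0.4 0 0 -0.8 0; 0.4 0 0 -0.8 0; 0.4 0 0 0 0; 0.4 0 0 0 0"
}}

```text
time: 11.13
tool_pos: [463.5, 63.2, 122.3]
tcp_rot: [[0.542, 0.84, 0.004], [0.84, -0.542, -0.0], [0.002, 0.004, -1.0]]
ft_force: [-0.5, 0.0, -0.0]
width: 0.597
grasp_force: 0.0
```

```bash
python3 -c "
from h import *
to(520.3,-289.9,110,57)
c=crop(ctrl.read_camera('side'),190,200,330,330,3,'pics/x1.png')
g=ctrl.read_camera('side').max(2)
for u in range(270,284): print(u,[int(230+i) for i in np.where(g[230:290,u]<40)[0]])
for p in ([463,63,82],[463,63,71]):print(proj('side',p))"
```

```text
t 11.13 pos [463.5  63.2 122.3] yaw 57.1 w 0.597 gf 0.0 F [-0.5  0.  -0. ] q6 0.56
units x,y,z,turn [-8.839  7.998  0.41   0.   ]
270 [280, 281, 282, 283, 284, 285, 286, 287, 288, 289]
271 [280, 281, 282, 283, 284, 285, 286, 287, 288, 289]
272 [281, 282, 283, 284, 285, 286, 287, 288]
273 [250, 251, 252, 253, 254, 255, 283, 284, 285, 286, 287, 288]
274 [249, 250, 251, 252, 253, 254, 255, 256]
275 [248, 249, 250, 251, 252, 253, 254, 255, 256]
276 [248, 249, 250, 251, 252, 253, 254, 255, 256, 257]
277 [248, 249, 250, 251, 252, 253, 254, 255, 256, 257]
278 [248, 249, 250, 251, 252, 253, 254, 255, 256, 257]
279 [248, 249, 250, 251, 252, 253, 254, 255, 256, 257]
280 [249, 250, 251, 252, 253, 254, 255, 256]
281 [250, 251, 252, 253, 254, 255]
282 []
283 [230, 231, 232, 233, 234, 235]
[276.92782418 250.40554854]
[276.92747802 254.58448373]
```

Spare A is seated: its cap spans (273–281, 248–257), matching the prediction. On to spare B.

Emit:
{"api": "play_rows", "payload": {
  "plan": "0.3 -0.88 0.8 0 0; 0.3 -0.88 0.8 0 0; 0.3 -0.88 0.8 0 0; 0.3 -0.88 0.8 0 0; 0.3 -0.88 0.8 0 0; 0.3 -0.88 0.8 0 0; 0.3 -0.88 0.8 0 0; 0.3 -0.88 0.8 0 0; 0.3 -0.88 0.8 0 0; 0.3 -0.9 0.8 0 0; 0.3 0 0 0 0; 0.3 0 0 0 0"
}}

```text
time: 12.23
tool_pos: [519.5, -290.6, 118.5]
tcp_rot: [[0.545, 0.838, -0.003], [0.838, -0.545, 0.002], [0.0, -0.003, -1.0]]
ft_force: [-0.8, 0.2, 0.0]
width: 0.7
grasp_force: 0.0
```

Emit:
{"api": "play_rows", "payload": {
  "plan": "0.3 0 0 0 -0.0182; 0.3 0 0 0 -0.0182; 0.3 0 0 0 -0.0182; 0.3 0 0 0 -0.0182; 0.3 0 0 0 -0.0182; 0.3 0 0 0 -0.0182; 0.3 0 0 0 -0.0182; 0.3 0 0 0 -0.0182; 0.3 0 0 0 -0.0182; 0.3 0 0 0 -0.0182; 0.3 0 0 0 -0.0182; 0.3 0 0 0 0"
}}

```text
time: 13.23
tool_pos: [519.4, -287.0, 119.6]
tcp_rot: [[-0.635, 0.773, -0.002], [0.773, 0.635, 0.002], [0.003, -0.0, -1.0]]
ft_force: [-0.1, -0.1, 0.7]
width: 0.702
grasp_force: 0.0
```

```bash
python3 -c "
from h import *
to(520.3,-289.9,12.3)
c=ctrl.get_calibration('side')
g=ctrl.read_camera('side').max(2)
for u in range(320,345,2): print(u,[int(150+i) for i in np.where(np.diff((g[150:195,u]<45).astype(int)))[0]])
for z in(52,46,41):print(proj('side',[520.3,-289.9,z]))"
```

```text
t 13.23 pos [ 519.4 -287.   119.6] yaw 129.4 w 0.702 gf 0.0 F [-0.1 -0.1  0.7] q6 -1.31
units x,y,z,turn [-0.095 -0.038  3.576  0.   ]
320 []
322 []
324 []
326 []
328 [171, 173]
330 [169, 174]
332 [169, 175]
334 []
336 []
338 []
340 []
342 []
344 []
[330.76819151 170.44336287]
[330.57437465 172.39356327]
[330.4139226  174.00804428]
```

Emit:
{"api": "play_rows", "payload": {
  "plan": "0.3 -0.09 -0.04 0.5 0; 0.3 0 0 0.8 0; 0.3 0 0 0.8 0; 0.3 0 0 0.7 0; 0.3 0 0 0 0; 0.3 0 0 0 0"
}}

```text
time: 13.78
tool_pos: [520.0, -290.8, 35.4]
tcp_rot: [[-0.631, 0.776, -0.003], [0.776, 0.631, 0.002], [0.004, -0.001, -1.0]]
ft_force: [0.4, 0.0, -0.6]
width: 0.703
grasp_force: 0.0
```

```bash
python3 -c "
from h import *
to(520.3,-289.9,12.3)"
```

```text
t 13.78 pos [ 520.  -290.8   35.4] yaw 129.1 w 0.703 gf 0.0 F [ 0.4  0.  -0.6] q6 -1.31
units x,y,z,turn [0.017 0.025 0.77  0.   ]
```

Emit:
{"api": "play_rows", "payload": {
  "plan": "0.3 0.02 0.02 0.4 0; 0.3 0 0 0.37 0; 0.3 0 0 0 0; 0.5 0 0 0 0; 0.65 0 0 0 0; 0.8 0 0 0 0; 0.8 0 0 0 0; 0.8 0 0 0 0; 0.8 0 0 0 0"
}}

```text
time: 14.53
tool_pos: [521.7, -291.8, 14.3]
tcp_rot: [[-0.632, 0.775, 0.001], [0.775, 0.632, -0.001], [-0.002, 0.0, -1.0]]
ft_force: [-0.4, 0.7, 4.2]
width: 0.244
grasp_force: 24.6
```

```bash
python3 -c "
from h import *
to(543.2,66.9,112,129)"
```

```text
t 14.53 pos [ 521.7 -291.8   14.3] yaw 129.2 w 0.244 gf 24.6 F [-0.4  0.7  4.2] q6 -1.31
units x,y,z,turn [ 8.842e+00  8.081e+00 -3.256e+00  1.000e-03]
```

Emit:
{"api": "play_rows", "payload": {
  "plan": "0.8 0 0 -0.7 0; 0.8 0 0 -0.9 0; 0.8 0 0 -0.9 0; 0.8 0 0 -0.8 0; 0.8 0.44 0.4 0 0; 0.8 0.88 0.81 0 0; 0.8 0.88 0.81 0 0; 0.8 0.88 0.81 0 0; 0.8 0.88 0.81 0 0; 0.8 0.88 0.81 0 0; 0.8 0.88 0.81 0 0; 0.8 0.88 0.81 0 0"
}}

```text
time: 15.53
tool_pos: [536.6, -21.1, 112.3]
tcp_rot: [[-0.632, 0.775, -0.0], [0.775, 0.632, 0.0], [0.0, -0.0, -1.0]]
ft_force: [0.5, -0.4, -0.1]
width: 0.243
grasp_force: 24.6
```

Emit:
{"api": "play_rows", "payload": {
  "plan": "0.8 0.88 0.81 0 0; 0.8 0.88 0.81 0 0; 0.8 0.48 0.4 0 0; 0.8 0 0 0 0; 0.8 0 0 0 0; 0.8 0 0 0 0"
}}

```text
time: 16.03
tool_pos: [541.4, 66.9, 112.2]
tcp_rot: [[-0.632, 0.775, -0.0], [0.775, 0.632, -0.001], [-0.0, -0.001, -1.0]]
ft_force: [0.1, -0.7, -0.8]
width: 0.241
grasp_force: 24.6
```

```bash
python3 -c "
from h import *
to(543.2,66.9,60,129)"
```

```text
t 16.03 pos [541.4  66.9 112.2] yaw 129.2 w 0.241 gf 24.6 F [ 0.1 -0.7 -0.8] q6 -0.69
units x,y,z,turn [-3.90e-02  4.80e-02  1.74e+00  1.00e-03]
```

Emit:
{"api": "play_rows", "payload": {
  "plan": "0.8 -0.06 0.02 0.6 0; 0.8 0 0 0.6 0; 0.8 0 0 0.5 0; 0.8 0 0 0 0; 0.8 0 0 0 0"
}}

```text
time: 16.45
tool_pos: [542.6, 65.2, 60.9]
tcp_rot: [[-0.631, 0.776, -0.002], [0.776, 0.631, -0.0], [0.001, -0.002, -1.0]]
ft_force: [0.7, -0.2, -0.3]
width: 0.243
grasp_force: 24.6
```

Emit:
{"api": "play_rows", "payload": {
  "plan": "0.8 0 0 0.07 0; 0.8 0 0 0 0; 0.8 0 0 0 0"
}}

```text
time: 16.7
tool_pos: [543.8, 66.2, 60.1]
tcp_rot: [[-0.632, 0.775, 0.002], [0.775, 0.632, -0.0], [-0.001, 0.001, -1.0]]
ft_force: [0.8, -0.1, -0.5]
width: 0.247
grasp_force: 24.6
```

Emit:
{"api": "play_rows", "payload": {
  "plan": "0.8 0 0 0.07 0; 0.8 0 0 0 0; 0.8 0 0 0 0"
}}

```text
time: 16.95
tool_pos: [543.1, 66.6, 57.3]
tcp_rot: [[-0.632, 0.775, 0.0], [0.775, 0.632, -0.0], [-0.0, 0.0, -1.0]]
ft_force: [0.2, -0.4, -0.6]
width: 0.241
grasp_force: 24.6
```

```bash
python3 -c "
from h import *
to(543.2,66.9,44,129)"
```

```text
t 16.95 pos [543.1  66.6  57.3] yaw 129.2 w 0.241 gf 24.6 F [ 0.2 -0.4 -0.6] q6 -0.69
units x,y,z,turn [0.005 0.007 0.445 0.001]
```

Emit:
{"api": "play_rows", "payload": {
  "plan": "0.8 0 0 0.07 0; 0.8 0 0 0 0; 0.8 0 0 0 0"
}}

```text
time: 17.2
tool_pos: [543.0, 66.7, 54.9]
tcp_rot: [[-0.632, 0.775, -0.0], [0.775, 0.632, -0.0], [0.0, -0.0, -1.0]]
ft_force: [0.1, -0.7, -0.8]
width: 0.243
grasp_force: 24.6
```

Emit:
{"api": "play_rows", "payload": {
  "plan": "0.8 0 0 0.06 0; 0.8 0 0 0 0; 0.8 0 0 0 0"
}}

```text
time: 17.45
tool_pos: [543.0, 66.6, 53.1]
tcp_rot: [[-0.632, 0.775, -0.0], [0.775, 0.632, -0.0], [0.0, -0.0, -1.0]]
ft_force: [0.2, -0.8, 0.7]
width: 0.241
grasp_force: 24.6
```

Emit:
{"api": "play_rows", "payload": {
  "plan": "0.8 0 0 0.06 0; 0.8 0 0 0 0; 0.8 0 0 0 0"
}}

```text
time: 17.7
tool_pos: [543.0, 66.6, 51.4]
tcp_rot: [[-0.632, 0.775, -0.0], [0.775, 0.632, -0.0], [0.0, -0.0, -1.0]]
ft_force: [1.1, -0.2, 0.0]
width: 0.242
grasp_force: 24.6
```

Emit:
{"api": "play_rows", "payload": {
  "plan": "0.8 0 0 0.06 0; 0.8 0 0 0 0; 0.8 0 0 0 0"
}}

```text
time: 17.95
tool_pos: [543.1, 66.6, 49.6]
tcp_rot: [[-0.632, 0.775, -0.0], [0.775, 0.632, -0.0], [0.0, -0.0, -1.0]]
ft_force: [-0.5, 0.3, 0.7]
width: 0.247
grasp_force: 24.6
```

Emit:
{"api": "play_rows", "payload": {
  "plan": "0.8 0 0 0.06 0; 0.8 0 0 0 0; 0.8 0 0 0 0"
}}

```text
time: 18.2
tool_pos: [543.0, 66.6, 47.8]
tcp_rot: [[-0.632, 0.775, -0.0], [0.775, 0.632, -0.0], [0.0, -0.0, -1.0]]
ft_force: [0.1, -0.1, -0.2]
width: 0.245
grasp_force: 24.6
```

Emit:
{"api": "play_rows", "payload": {
  "plan": "0.8 0 0 0.07 0; 0.8 0 0 0 0; 0.65 0 0 0 0; 0.55 0 0 0 0; 0.45 0 0 0 0; 0.4 0 0 0 0; 0.4 0 0 -0.3 0; 0.4 0 0 -0.7 0; 0.4 0 0 -0.9 0; 0.4 0 0 -0.9 0; 0.4 0 0 0 0; 0.4 0 0 0 0"
}}

```text
time: 19.2
tool_pos: [544.6, 66.6, 132.2]
tcp_rot: [[-0.632, 0.775, 0.005], [0.775, 0.632, -0.0], [-0.003, 0.004, -1.0]]
ft_force: [0.7, 0.6, 0.2]
width: 0.599
grasp_force: 0.0
```

```bash
python3 -c "
from h import *
to(499.8,119.5,130,200.9)
im=ctrl.read_camera('side');crop(im,180,200,320,330,5,'pics/t8.png')
for p in([542.6,67,76.5],[462.9,62.8,76.5],[500,119.5,126]):print((proj('side',p)-[180,200])*5)"
```

```text
t 19.2 pos [544.6  66.6 132.2] yaw 129.2 w 0.599 gf 0.0 F [0.7 0.6 0.2] q6 -0.69
units x,y,z,turn [ 0.766  2.18   0.072 -0.199]
[308.72343261 193.09212568]
[485.14276112 262.30771896]
[310.0861656  217.31803739]
```

View pics/t8.png

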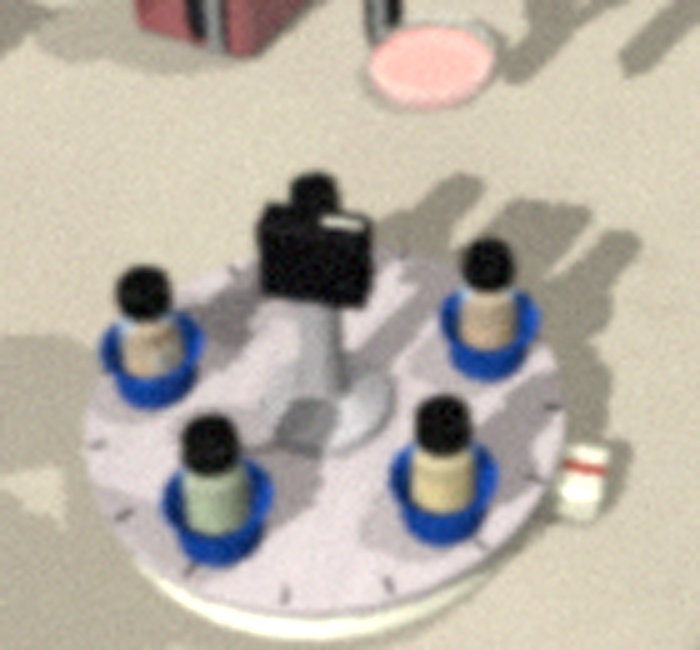

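Both spares are seated: caps at crop (487,265) and just behind the knob (313,175), both near their predicted positions. The knob hasn't moved and its white line still faces the index side. Turning to yaw 201° and going over the knob.

Emit:
{"api": "play_rows", "payload": {
  "plan": "0.4 0 0 0 -0.0181; 0.4 0 0 0 -0.0181; 0.4 0 0 0 -0.0181; 0.4 0 0 0 -0.0181; 0.4 0 0 0 -0.0181; 0.4 0 0 0 -0.0181; 0.4 0 0 0 -0.0181; 0.4 0 0 0 -0.0181; 0.4 0 0 0 -0.0181; 0.4 0 0 0 -0.0181; 0.4 0 0 0 -0.018; 0.4 0 0 0 0"
}}

```text
time: 20.25
tool_pos: [541.9, 66.6, 128.3]
tcp_rot: [[-0.934, -0.358, -0.003], [-0.358, 0.934, -0.0], [0.003, 0.001, -1.0]]
ft_force: [-0.7, 0.2, 0.9]
width: 0.601
grasp_force: 0.0
```

Emit:
{"api": "play_rows", "payload": {
  "plan": "0.4 0.25 0.72 0 0; 0.4 0.25 0.73 0 0; 0.4 0.25 0.73 0 0; 0.4 0 0 0 0; 0.4 0 0 0 0; 0.4 0 0 0 0"
}}

```text
time: 20.75
tool_pos: [499.0, 119.5, 129.4]
tcp_rot: [[-0.935, -0.355, -0.0], [-0.355, 0.935, -0.001], [0.0, -0.001, -1.0]]
ft_force: [1.4, -0.4, -0.6]
width: 0.6
grasp_force: 0.0
```

```bash
python3 -c "
from h import *
to(499.8,119.5,82,200.9)"
```

```text
t 20.75 pos [499.  119.5 129.4] yaw -159.2 w 0.6 gf 0.0 F [ 1.4 -0.4 -0.6] q6 -1.83
units x,y,z,turn [-0.026 -0.009  1.58  -0.   ]
```

Emit:
{"api": "play_rows", "payload": {
  "plan": "0.4 -0.02 0 0.5 0; 0.4 0 0 0.5 0; 0.4 0 0 0.3 0; 0.4 0 0 0.3 0; 0.4 0 0 0 0; 0.4 0 0 0 0; 0.4 0 0 0 0"
}}

```text
time: 21.33
tool_pos: [500.1, 119.8, 82.2]
tcp_rot: [[-0.935, -0.356, 0.001], [-0.356, 0.935, -0.0], [-0.001, -0.0, -1.0]]
ft_force: [1.0, 0.5, 0.4]
width: 0.6
grasp_force: 0.0
```

Emit:
{"api": "play_rows", "payload": {
  "plan": "0.55 0 0 0 0; 0.65 0 0 0 0; 0.75 0 0 0 0; 0.85 0 0 0 0; 0.9 0 0 0 0; 0.9 0 0 0 0; 0.9 0 0 0 0",
  "newtons": 30
}}

```text
time: 21.92
tool_pos: [499.8, 119.7, 82.3]
tcp_rot: [[-0.934, -0.356, 0.001], [-0.356, 0.934, -0.001], [-0.001, -0.001, -1.0]]
ft_force: [0.1, -2.3, 5.0]
width: 0.183
grasp_force: 30.9
```

```bash
python3 -c "
from h import *
to(499.8,119.5,82,200.9);print(ctrl.sense()['wrist_torque'])"
```

```text
t 21.92 pos [499.8 119.7  82.3] yaw -159.1 w 0.183 gf 30.9 F [ 0.1 -2.3  5. ] q6 -1.83
units x,y,z,turn [ 0.002 -0.005  0.011 -0.   ]
[-0.28176083  0.04422024  0.06337303]
```

Knob gripped (15.6 mm). Tightening and turning clockwise slowly.

Emit:
{"api": "play_rows", "payload": {
  "plan": "1 0 0 0 0; 1 0 0 0 0; 1 0 0 0 0.0056; 1 0 0 0 0.0056; 1 0 0 0 0.0056; 1 0 0 0 0.0056; 1 0 0 0 0.0056; 1 0 0 0 0.0056; 1 0 0 0 0.0056; 1 0 0 0 0.0056; 1 0 0 0 0.0056; 1 0 0 0 0.0056",
  "newtons": 100
}}

```text
time: 22.92
tool_pos: [499.8, 119.8, 82.5]
tcp_rot: [[-1.0, -0.011, 0.001], [-0.011, 1.0, -0.0], [-0.001, -0.0, -1.0]]
ft_force: [-1.1, -1.3, 6.9]
width: 0.163
grasp_force: 98.0
```

```bash
python3 -c "
from h import *
to(499.8,119.5,82,200.9);print(ctrl.sense()['wrist_torque'])"
```

```text
t 22.92 pos [499.8 119.8  82.5] yaw -179.4 w 0.163 gf 98.0 F [-1.1 -1.3  6.9] q6 -1.48
units x,y,z,turn [ 0.003 -0.011  0.018 -0.056]
[-0.23269597  0.15873431  0.04326398]
```

```bash
cat >> h.py <<'E'
def carousel_angle():
    im=ctrl.read_camera('side').astype(int);b=(im[...,0]-im[...,2]>50).astype(np.uint8)  # blue cups
    best=[]
    for a in np.arange(-10,100,1.0):
        m=np.zeros(b.shape,np.uint8);
        for i in range(5):
            for z,r in((48,20.5),(30,14)):
                t=np.radians(20.9-72*i-a);c=np.array([500,119.6])+68*np.array([np.cos(t),np.sin(t)])
                P=np.array([proj('side',[c[0]+r*np.cos(q),c[1]+r*np.sin(q),z]) for q in np.linspace(0,6.28,24)])
                cv2.fillPoly(m,[P.round().astype(np.int32)],1)
        best.append(((m&b).sum()/max(1,(m|b)[200:330,180:320].sum()),a))
    best.sort(reverse=True);print("angle mod 72:",[(round(float(s),3),float(a)) for s,a in best[:4]])
E
python3 -c "
from h import *
carousel_angle()"
```

```text
Traceback (most recent call last):
  File "h.py", line 30, in carousel_angle
    P=np.array([proj('side',[c[0]+r*np.cos(q),c[1]+r*np.sin(q),z]) for q in np.linspace(0,6.28,24)])
                ~~~~^^^^^^^^^^^^^^^^^^^^^^^^^^^^^^^^^^^^^^^^^^^^^^
  File "h.py", line 8, in proj
    c=ctrl.get_calibration(n);q=np.array(c["extrinsics"])@np.r_[p,1]
ValueError: time passes only in moves, steps and waits
```

```bash
sed -i '2a from functools import lru_cache\ncal=lru_cache(None)(ctrl.get_calibration)' h.py; sed -i 's/c=ctrl.get_calibration(n)/c=cal(n)/' h.py
python3 -c "
from h import *
carousel_angle()"
```

```text
angle mod 72: [(0.231, 93.0), (0.231, 21.0), (0.229, 92.0), (0.229, 20.0)]
```

Emit:
{"api": "play_rows", "payload": {
  "plan": "1 0 0 0 0.0056; 1 0 0 0 0.0056; 1 0 0 0 0.0056; 1 0 0 0 0.0056; 1 0 0 0 0.0056; 1 0 0 0 0.0056; 1 0 0 0 0.0056; 1 0 0 0 0.0056; 1 0 0 0 0.0056; 1 0 0 0 0.0056; 1 0 0 0 0.0056; 1 0 0 0 0.0056"
}}

```text
time: 24.02
tool_pos: [499.8, 120.1, 82.5]
tcp_rot: [[-0.917, 0.4, 0.001], [0.4, 0.917, 0.0], [-0.001, 0.001, -1.0]]
ft_force: [-0.8, -0.6, 6.5]
width: 0.165
grasp_force: 98.1
```

```bash
python3 -c "
from h import *
to(499.8,119.5,82,128.9);print(ctrl.sense()['wrist_torque']);carousel_angle()"
```

```text
t 24.02 pos [499.8 120.1  82.5] yaw 156.4 w 0.165 gf 98.1 F [-0.8 -0.6  6.5] q6 -1.06
units x,y,z,turn [-0.014 -0.012  0.018  0.076]
[-0.15859365  0.13593182  0.10701037]
angle mod 72: [(0.248, 44.0), (0.248, 45.0), (0.243, 46.0), (0.239, 43.0)]
```

Emit:
{"api": "play_rows", "payload": {
  "plan": "1 0 0 0 0.0064; 1 0 0 0 0.0064; 1 0 0 0 0.0064; 1 0 0 0 0.0064; 1 0 0 0 0.0064; 1 0 0 0 0.0064; 1 0 0 0 0.0064; 1 0 0 0 0.0064; 1 0 0 0 0.0064; 1 0 0 0 0.0064; 1 0 0 0 0.0064; 1 0 0 0 0.0064"
}}

```text
time: 25.07
tool_pos: [500.0, 120.3, 82.5]
tcp_rot: [[-0.626, 0.779, 0.002], [0.779, 0.626, 0.0], [-0.001, 0.001, -1.0]]
ft_force: [-2.0, 0.1, 5.7]
width: 0.166
grasp_force: 98.1
```

Emit:
{"api": "play_rows", "payload": {
  "plan": "1 0 0 0 0; 1 0 0 0 0; 1 0 0 0 0; 1 0 0 0 0; 1 0 0 0 0; 1 0 0 0 0"
}}

```text
time: 25.57
tool_pos: [500.0, 120.2, 82.6]
tcp_rot: [[-0.628, 0.778, 0.002], [0.778, 0.628, 0.0], [-0.001, 0.002, -1.0]]
ft_force: [-1.2, -0.2, 6.5]
width: 0.165
grasp_force: 98.0
```

```bash
python3 -c "
from h import *
to(499.8,119.5,82,128.9);print(ctrl.sense()['wrist_torque']);carousel_angle()"
```

```text
t 25.57 pos [500.  120.2  82.6] yaw 128.9 w 0.165 gf 98.0 F [-1.2 -0.2  6.5] q6 -0.58
units x,y,z,turn [-0.015 -0.021  0.019 -0.   ]
[-0.09534099  0.10395158  0.17434178]
angle mod 72: [(0.23, 72.0), (0.23, 0.0), (0.23, 73.0), (0.23, 1.0)]
```

The carousel is at 72° and the wrist holds 0.17 N m, which is the torque expected at the third stop. Handing in.

```bash
python3 -c "
from workcell import ctrl
print(ctrl.sign_off())"
```

```text
the job is handed in; nothing more can be done
None
```

I put both spare vials into the empty pockets, turned the carousel three clicks clockwise to 72°, and handed the job in with the knob still gripped and held there (about 98 N grip, 0.17 N m); the hand-in gave no verdict.

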